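Set the focus knob of a tool-measuring station and lock it

TASK

Turn the black focus knob on the sloped face of the measuring station until its pointer faces the small index tab on the rim of its dial, then lock the setting by pushing the lock lever beside it all the way over, from the low side of the slope towards its high side. Leave the index tab where it is, do not knock over or shove aside the loose things lying around, and let go of everything at the end.

Things in the scene. Friction and masses are not known exactly. Their poses are not given: they have to be found in the camera images.
- console: Fixed station; origin on the table under its knob block; x front (low side of the slope, facing the table's right) to back, y left (to the robot), z up. Slab 210 (x) by 475 (y -300..175) by 20 mm. Knob block y +-70: face slopes 35 deg from (x -90, z 40) to (x 50, z 138), flat to x 90. Wing y 80..165, top z 55; lever drum to z 88. Far end: lens, fixed upright tool (x 45, y -235, to z 150).
- focus_knob (a joint): Knob angle (rad): 0 = pointer straight up the slope, growing clockwise as seen looking at the sloped face; range -2.2 to 2.2. Starts counter-clockwise of the index tab. Friction torque 0.06 N m; stays where it is left.
- knob_grip (a point): On the knob axis at gripping height, 31 mm above the knob's underside. Turns with the knob: z = axis, outward from the slope (35 deg from vertical, leaning to the station's front), x = where the pointer points. Black knob: disc radius 24, 8 mm thick; grip bar 46 long (x), 14 wide (y), top at 40 mm; a flat pointer 8 mm thick reaches 42 mm out. White lines at the pointer end.
- knob_tip (a point): Tip of the knob's pointer, 42 mm from the axis and 8 mm above the knob's underside.
- index_tip (a point): Where the pointer's tip must come: 42 mm from the knob axis, 8 mm above the knob's underside, 3 mm inside the pointed inner end of the index tab, a small dark steel block 12 mm wide, 9 high, 45 to 64 mm from the axis, clamped on the aluminium dial (radius 64 mm; slips above about 25 N). Its place on the dial's upper part differs each time.
- lock_lever (a joint): Angle of the lock lever (rad): 0 leaning to the station's front, the slope's low side (unlocked), 1.0 leaning fully back (locked, hard stop). Starts between 0 and 0.2. Friction torque 0.14 N m (about 2 N at the ball); stays where it is left.
- lever_tip (a point): Centre of the black ball (radius 13 mm) at the top end of the lock lever, 80 mm from the pivot. It swings in the station's x-z plane, towards the station's +x (back), from 0.5 rad forward of vertical to 0.5 rad behind it.
- lever_pivot (a point): Pivot of the lock lever, fixed on the station, at (0, 122.5, 75) mm in its frame; axes as the station's.
- holder_b: Loose steel tool holder standing on its nut, taper up: 63 mm across, 138 mm tall, beside the station. Origin: centre of its underside.
- holder_c: Loose dark tool holder standing like the other, 63 mm across, 120 mm tall, beside the station. Origin: centre of its underside.
- collet_nut: Loose steel ring, 50 mm across, 24 mm high, lying on the station's base slab. Origin: centre of its underside.
- screwdriver: Loose screwdriver with black handle, 190 mm long along its x, lying on the table in front of the station.
- hex_key: Loose T-handle hex key with blue handle (100 mm) and 150 mm shaft along its x, lying on the table near the station. Origin: on the table under the middle.
- insert_box: Loose cardboard box, 90 by 60 by 30 mm, lying on the table. Origin: centre of its underside.

How it is judged:
By the outcome, as a careful person would: the job done as asked, in the order asked, and still so for the second after the job is handed in, with the robot touching nothing.
It also fails if it takes over 48 s, if anything falls off the work surface, if the arm or the gripper's body presses on something with over 40 N, if the wrist force passes 120 N, or if a joint passes its speed limit or range.

ROBOT

A 7-joint arm with a two-finger parallel gripper is mounted at the origin on the work surface. World frame = base frame: x ahead of the robot, y to its left, z up, the work surface at z = 0. Lengths are in m, angles in rad, forces in N, time in s.
With the tool pointing down it reaches from about 0.4 to 0.9 m from the base axis. Payload 5.5 kg.
Tool frame: the origin (TCP) lies midway between the tips of the shut fingers; the grasp point (between the pads) lies ctrl.tcp_to_grasp behind it (ctrl.tcp_to_grasp is the distance from the TCP to the grasp point, in m); z points along the fingers, y is the line along which they close (so a half turn about z gives the same grasp; the last joint's range is limited). The gripper opens to 85 mm and grips with 20 to 120 N. Pads are 22 mm wide; open, the fingers measure 114 mm over their backs; the gripper's body (76 mm by 85 mm) begins 54 mm behind the grasp point. The pads swing forward as they close: fully open they stand 13 mm farther back than shut.
Start: joints at [-1.035, 0.501, -0.427, 1.55, 0.221, 1.138, -0.21], TCP at [0.175, 0.626, 0.204] pointing down, gripper open.
Joint ranges: [-2.88, 2.88], [-0.31, 2.03], [-1.54, 1.56], [0.2, 2.42], [-1.41, 4.55], [0.19, 2.02], [-2.57, 2.57]. Speed limits (rad/s): [2.57, 2.57, 3.14, 3.14, 3.14, 3.14, 3.14].

INTERFACE

Orientations are given as a unit quaternion [w, x, y, z].
In Python, from bench import ctrl gives the robot as it stands.
- The arm moves only by the tool move_arm, never from a script. Its argument "increments" is a list of rows, each an object with "translation": the shift along the tool's x, y, z in mm, a list of three; "spin": the turn about the tool's z in degrees. In form: [{"translation": [dx, dy, dz], "spin": spin}, ...]. A call has 1 to 5 rows; each row shifts and turns the commanded pose from where the row before left it, along the tool's axes as they then stand; what a row does not reach is not made up. A row lasts 1/10 s, in which the tool goes at most 50 mm and 8.59 degrees, less where a joint would pass 70% of its speed; a pose out of reach is approached as far as the arm can. A call is refused whole if a number of a shift passes 50 or a number of a turn 8.59, either way. A call with a gripper value outside its range is refused whole. "grip" is the finger opening in mm, from 0 to 85.4, set as the call begins (left out, the last holds). The fingers move at their own pace and stop on an object; the grip force is fixed at half the most. Time passes only in rows, so rows that do not move let the fingers close. It gives the time, the measured TCP pose, the force, the opening and the grip force at its end, in the units of the state.
- ctrl.get_state(): the state, without advancing time (a new reading comes with each control period).
- ctrl.grab_frame(name): name is "scene" or "top" or "wrist"; returns a dict with "pixels" (480x640x3 uint8, red, green, blue), "fov_y" (degrees; the focal length in pixels is half the picture's height over the tangent of half this angle, whatever the lens; pixels are square), "cx", "cy" (the principal point, pixels), "view" (4x4, takes a point from world to camera coordinates). Camera axes: x right, y down, z forward; pixel columns grow to the right and rows downward; lengths in m; the calibration is good to about 2 mm. The wrist camera is an equidistant fisheye: a pixel r from the principal point sees the ray r / f radians off the axis. A picture is of the moment at which its call begins. There is no depth.
- ctrl.close_job(): hands the job in; it is judged then, once.
Trained networks look in a picture, given as the dict that the camera call returned (one of the last four; its "shot" number tells which), for a name from the list of things; names that differ only in an ending like _2 or _b are one class to them, and where a whole thing is asked for, a point or a joint stands for the part that bears it (a point fixed in the world has none). Each returns a list of dicts, best first, with "score" (0 to 1); they miss things now and then, are a little off and sometimes report something else, mostly with a low value. They report only what shows in the picture. A call takes as long as a camera call.
- ctrl.find_in(picture, name): "position" ([row, column] in pixels, amid what is visible of it).
- ctrl.cut_out(picture, name): "pixels" (480x640 bool, what is visible of it) and "position" ([row, column] in pixels, amid what is visible of it).
The state is a dict: "time": time; "joints": joint angles; "qvel": joint speeds; "effort": joint torques, N m; "eef_pos": TCP position; "tcp_rot": TCP orientation; "force": force on the tool from outside, world axes, zero at the start; "moment": the same for the moment, N m; "width": finger opening in m; "grasp_force": force on a finger pad.
Only numpy, scipy, OpenCV 4.12 (cv2) and the standard library are available. Lean on these libraries where they do the work, as an engineer would, in place of code of your own. Each camera call takes 0.05 s, during which the arm holds its last target. There are 200 camera calls.

## Working session

There is one attempt and no reset: what is moved stays moved. The work goes in short steps, Python scripts to look and compute and a tool call to move; the robot and the scene stay as the last step left them, time stands still between calls to the robot, and variables do not carry over. Pictures are saved under pics/ and viewed, at most 10 in all, crops included, and the job is handed in when it is done.

Besides the shell and the picture viewer there is one more tool, called after ">>>" as name(argument=value, ...), one argument or row to a line, values as JSON. move_arm: Moves the arm, as the interface text tells. Its arguments: {"type":"object","properties":{"increments":{"type":"array","items":{"type":"object","properties":{"translation":{"type":"array","items":{"type":"number"}},"spin":{"type":"number"}}}},"grip":{"type":"number"}},"required":["increments"]}

```bash
mkdir -p pics; cat > h.py <<'E'
import numpy as np,cv2
from bench import ctrl
def cam(d):
    f=240/np.tan(np.radians(d['fov_y']/2)); return f,d['cx'],d['cy'],np.array(d['view'])
def proj(d,P,fish=False):
    f,cx,cy,V=cam(d);P=np.atleast_2d(P);p=P@V[:3,:3].T+V[:3,3]
    if fish:
        r=np.hypot(p[:,0],p[:,1]);t=np.arctan2(r,p[:,2]);return np.c_[cx+f*t*p[:,0]/r,cy+f*t*p[:,1]/r]
    return np.c_[cx+f*p[:,0]/p[:,2],cy+f*p[:,1]/p[:,2]]
def ray(d,uv,fish=False):
    f,cx,cy,V=cam(d);x=(uv[0]-cx)/f;y=(uv[1]-cy)/f
    if fish:
        t=np.hypot(x,y);v=np.array([np.sin(t)*x/t,np.sin(t)*y/t,np.cos(t)])
    else: v=np.array([x,y,1])/np.sqrt(x*x+y*y+1)
    R=V[:3,:3];return -R.T@V[:3,3],R.T@v
def tri(obs):
    A=np.zeros((3,3));b=np.zeros(3)
    for o,v in obs:
        M=np.eye(3)-np.outer(v,v);A+=M;b+=M@o
    X=np.linalg.solve(A,b);return X,[np.linalg.norm((np.eye(3)-np.outer(v,v))@(X-o)) for o,v in obs]
def save(n,d): cv2.imwrite('pics/'+n+'.png',d['pixels'][:,:,::-1])
E
python3 - <<'E'
from h import *
s=ctrl.get_state();print(s['time'],s['eef_pos'],s['tcp_rot'],ctrl.tcp_to_grasp)
D={}
for n in('scene','top','wrist'):
    d=ctrl.grab_frame(n);D[n]=d;save(n,d);c=cam(d);print(n,c[0],c[1],c[2],(-c[3][:3,:3].T@c[3][:3,3]).round(3),c[3][2,:3].round(2))
    for k in ['console','focus_knob','knob_grip','knob_tip','index_tip','lock_lever','lever_tip','holder_b','holder_c','collet_nut','hex_key','screwdriver']:
        r=ctrl.find_in(d,k)[:2];print(' ',k,[(np.round(q['position'],1).tolist(),round(q['score'],2)) for q in r])
import pickle;pickle.dump(D,open('D.pkl','wb'))
E
```

```text
0.0 [0.17498948 0.62523848 0.20285537] [-1.62099911e-04  1.35951786e-01  9.90714980e-01 -9.55647210e-04] 0.0187
scene 607.6558178228457 322.49140540913254 230.69035899830962 [ 1.081 -0.729  0.919] [-0.4   0.63 -0.67]
  console [([250.4, 351.3], 0.72), ([192.6, 399.6], 0.46)]
  focus_knob [([230.7, 322.3], 0.84)]
  knob_grip [([234.5, 321.7], 0.9)]
  knob_tip [([231.9, 324.1], 0.68)]
  index_tip [([208.0, 335.0], 0.61)]
  lock_lever [([211.0, 261.9], 0.58)]
  lever_tip [([212.3, 265.4], 0.64), ([233.6, 324.6], 0.23)]
  holder_b [([190.7, 399.2], 0.64), ([336.1, 303.2], 0.57)]
  holder_c [([190.7, 399.2], 0.64), ([336.1, 303.2], 0.57)]
  collet_nut []
  hex_key [([192.1, 282.3], 0.96)]
  screwdriver [([312.8, 382.5], 0.79)]
top 549.5858018984475 317.00915028867877 242.81013875344757 [0.375 0.058 1.261] [ 0.16 -0.   -0.99]
  console [([216.0, 300.9], 0.73)]
  focus_knob [([222.8, 323.5], 0.67), ([189.0, 417.9], 0.53)]
  knob_grip [([223.4, 326.1], 0.76), ([275.3, 346.6], 0.59)]
  knob_tip [([223.0, 323.3], 0.69)]
  index_tip []
  lock_lever [([276.4, 344.5], 0.66)]
  lever_tip [([272.7, 345.9], 0.75), ([227.2, 323.9], 0.7)]
  holder_b [([187.8, 415.9], 0.69), ([223.1, 320.2], 0.43)]
  holder_c [([187.8, 415.9], 0.69), ([223.1, 320.2], 0.43)]
  collet_nut [([166.2, 305.3], 0.6)]
  hex_key [([321.5, 258.0], 0.96), ([190.4, 418.8], 0.61)]
  screwdriver [([160.8, 342.7], 0.67)]
wrist 371.64829954431775 316.12533306116654 244.5195052596673 [0.099 0.647 0.374] [ 0.3  -0.08 -0.95]
  console [([440.6, 32.4], 0.98)]
  focus_knob []
  knob_grip [([371.4, 47.5], 0.45)]
  knob_tip []
  index_tip []
  lock_lever []
  lever_tip []
  holder_b []
  holder_c []
  collet_nut [([442.2, 32.4], 0.48)]
  hex_key [([374.6, 47.0], 0.62)]
  screwdriver []
```

View pics/scene.png

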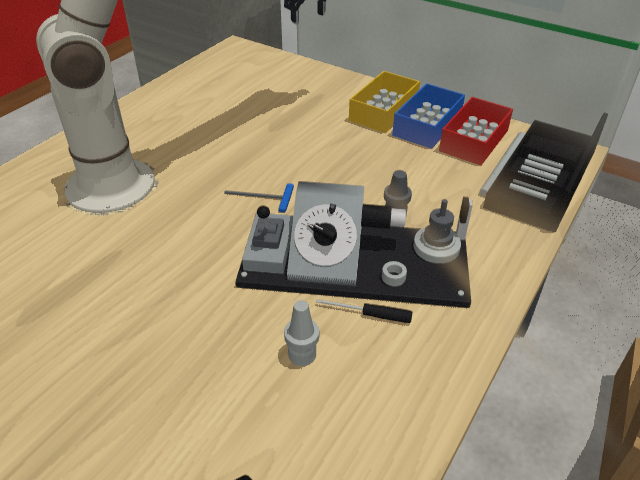

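View pics/top.png

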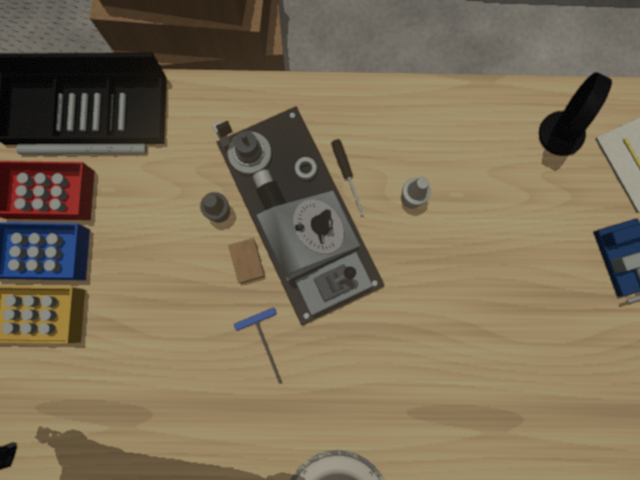

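The scene view shows the knob at (324,234), its white pointer line near (312,226), the tab near (332,209) and the lever ball at (263,212). In the top view the slab corners are near (295,108), (383,285), (303,324) and (218,145). Next I crop these and fit the station pose.

```bash
cat >> h.py <<'E'
def station(p):
    x,y,a=p;c,s=np.cos(a),np.sin(a);return np.array([[c,-s,0],[s,c,0],[0,0,1.]]),np.array([x,y,0])
E
python3 - <<'E'
from h import *
import pickle
from scipy.optimize import least_squares
D=pickle.load(open('D.pkl','rb'))
t,sc=D['top'],D['scene']
C=np.array([[-105,-300,20],[-105,175,20],[105,175,20],[105,-300,20]])/1000
ut=np.array([[295,108],[383,285],[303,324],[218,145]]);us=np.array([[470,300],[237,286]])
def res(p,split=False):
    R,o=station(p);W=C@R.T+o
    return np.r_[(proj(t,W)-ut).ravel(),(proj(sc,W[:2])-us).ravel()]
r=least_squares(res,[0.4,0.05,-1.1],loss='soft_l1');print(r.x,r.fun.round(1))
# reverse yaw check
p=r.x;np.save('p.npy',p);R,o=station(p)
def crop(d,x0,x1,y0,y1,k,n):
    im=cv2.resize(d['pixels'][y0:y1,x0:x1],None,fx=k,fy=k,interpolation=cv2.INTER_CUBIC)
    a=np.radians(35);ex=np.array([np.cos(a),0,np.sin(a)]);n_=np.array([-np.sin(a),0,np.cos(a)]);ey=np.array([0,1,0])
    ctr=np.array([-.02,0,.089])
    for rad,h,col in((.064,.006,(255,0,0)),(.024,.008,(0,255,0))):
        for q in np.linspace(0,2*np.pi,73)[:-1]:
            u=(proj(d,(ctr+rad*(np.cos(q)*ex-np.sin(q)*ey)+h*n_)@R.T+o)[0]-[x0,y0]+.5)*k
            cv2.circle(im,tuple(int(v) for v in u),1,col,-1)
    for b in (0,.5,1.):
        u=(proj(d,(np.array([0,.1225,.075])+.08*np.array([np.sin(b-.5),0,np.cos(b-.5)]))@R.T+o)[0]-[x0,y0]+.5)*k
        cv2.circle(im,tuple(int(v) for v in u),3,(0,0,255),-1)
    return im
a=crop(sc,230,380,170,290,5,0);b=crop(t,250,400,190,310,5,0)
cv2.imwrite('pics/c1.png',a[:,:,::-1]);cv2.imwrite('pics/c2.png',b[:,:,::-1])
E
```

```text
[ 1.02597439  0.13266481 -1.13914038] [   0.9   75.2 -164.9 -274.4   -6.1 -344.9  159.8    3.2  -86.9  -35.8
  381.6    1.8]
```

View pics/c1.png

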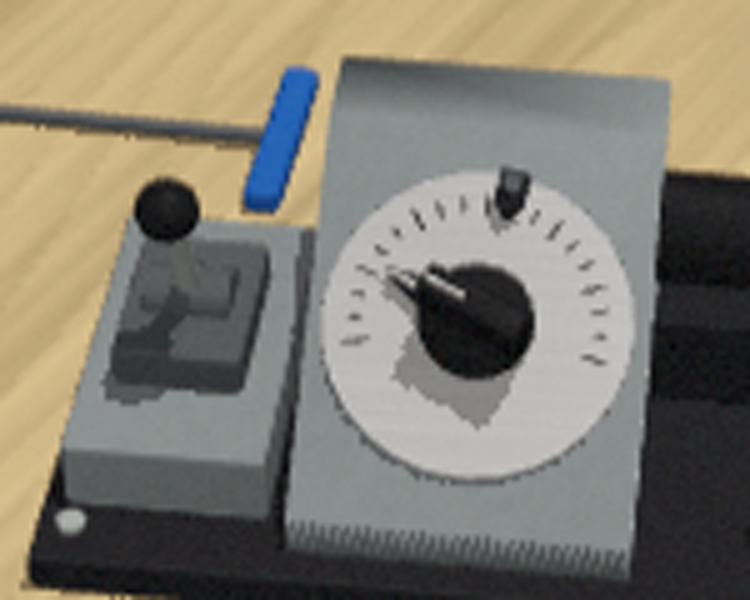

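View pics/c2.png

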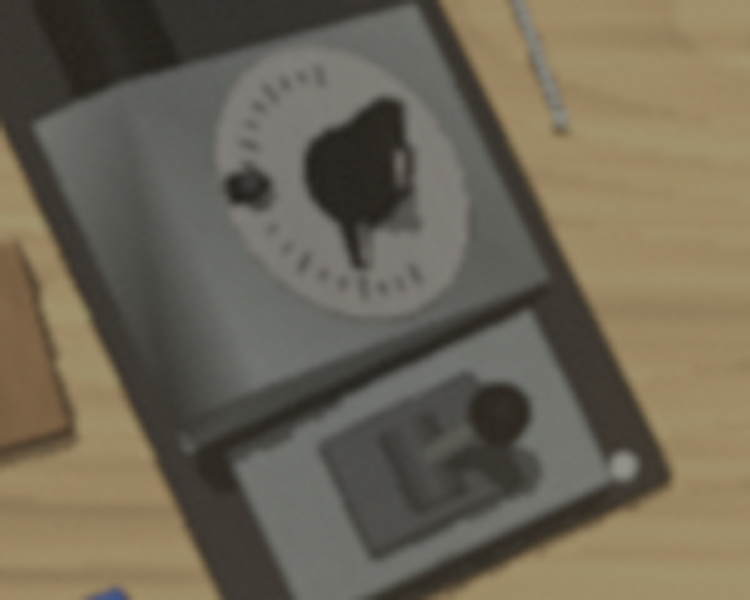

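```bash
cat >> h.py <<'E'
A35=np.radians(35);ex=np.array([np.cos(A35),0,np.sin(A35)]);nn=np.array([-np.sin(A35),0,np.cos(A35)]);ey=np.array([0,1.,0])
def dialpt(ctr,rad,q,h): return ctr+rad*(np.cos(q)*ex-np.sin(q)*ey)+h*nn   # q clockwise from up-slope
E
python3 - <<'E'
from h import *
import pickle
from scipy.optimize import least_squares
D=pickle.load(open('D.pkl','rb'))
t,sc=D['top'],D['scene']
C=np.array([[-105,-300,20],[-105,175,20],[105,175,20],[105,-300,20]])/1000
ut=np.array([[295,108],[383.6,286],[303,324],[218,145]])
Q=np.linspace(0,2*np.pi,181)
def ext(u): return np.array([u[:,0].min(),u[:,0].max(),u[:,1].min(),u[:,1].max()])
est=np.array([294,357.2,204,266.4]);ett=np.array([293.4,343.6,199.4,253.6])
def ctr(p): return np.array([-.02,0,.089])+p[3]*ex+p[4]*nn
def res(p):
    R,o=station(p[:3]);W=C@R.T+o;dd=np.array([dialpt(ctr(p),.064,q,0) for q in Q])@R.T+o
    return np.r_[(proj(t,W)-ut).ravel(),ext(proj(sc,dd))-est,ext(proj(t,dd))-ett]
r=least_squares(res,[0.4,0.05,2.03,0,.005],loss='soft_l1');p=r.x;print(p.round(4),r.fun.round(1));np.save('p.npy',p)
R,o=station(p[:3]);c=ctr(p)
def onplane(d,uv,h):
    O,v=ray(d,uv);O=R.T@(O-o);v=R.T@v;c0=c+h*nn;k=((c0-O)@nn)/(v@nn);P=O+k*v-c0
    return np.degrees(np.arctan2(-P@ey,P@ex)),np.hypot(P@ey,P@ex)*1000
for n,d,uv,h in(('ptr',sc,(308,225),.008),('idx',sc,(331.6,213),.009),('idxout',sc,(332.8,205),.009),('ptr',t,(322,242.5),.006),('idx',t,(304,227.5),.008),('idxout',t,(295.5,227),.008)): print(n,onplane(d,uv,h))
print('knob grip world',R@(c+.031*nn)+o,'axis',R@nn,'xup',R@ex,'stx',R@[1,0,0])
# ball
X,e=tri([ray(sc,(263.4,212)),ray(t,(349.7,272.5))]);print('ball world',X,e,'st',R.T@(X-o))
l=R.T@(X-o)-[0,.1225,.075];print('lever',np.arctan2(l[0],l[2])+.5,np.hypot(l[0],l[2]))
for k in('hex_key','insert_box','holder_b','screwdriver'):
  for d in(t,sc):
    pass
for nm,uvt,z in(('holderL',(214,207),.1),('holderR',(418,188),.1),('box',(246,260),.03),('hexhandle',(255,320),.02),('hexend',(280,382),.01)):
    O,v=ray(t,uvt);print(nm,(O+v*(z-O[2])/v[2]).round(3), (R.T@(O+v*(z-O[2])/v[2]-o)).round(3))
E
```

```text
[ 5.8630e-01  6.7800e-02  2.0353e+00 -2.0000e-03  1.0000e-03] [ 0.1 -3.2  1.8 -1.4 -1.4  1.5 -3.6 -3.5 -1.7 -2.   0.5 -0.6 -0.1 -0.
 -0.  -0. ]
ptr (np.float64(-63.91829998693762), np.float64(36.73448743747122))
idx (np.float64(16.00024898852031), np.float64(46.35946127374063))
idxout (np.float64(12.62775269282256), np.float64(63.107343336195164))
ptr (np.float64(-64.27193948251009), np.float64(41.448140496051074))
idx (np.float64(6.891380723935023), np.float64(46.17356454866301))
idxout (np.float64(10.525076070577152), np.float64(66.81230701076075))
knob grip world [0.60420934 0.03198933 0.11409513] axis [ 0.25696013 -0.51279764  0.81915204] xup [-0.3669771   0.73235093  0.57357644] stx [-0.44799631  0.8940354   0.        ]
ball world [ 0.49173001 -0.014164    0.144962  ] [np.float64(0.001914223836522562), np.float64(0.0019142238365226294)] st [-0.03089294  0.12123702  0.144962  ]
lever 0.08418075527156876 0.07647911870443727
holderL [0.632 0.275 0.1  ] [ 0.165 -0.134  0.1  ]
holderR [ 0.682 -0.166  0.1  ] [-0.252  0.02   0.1  ]
box [0.527 0.211 0.03 ] [ 0.155 -0.011  0.03 ]
hexhandle [0.394 0.188 0.02 ] [0.193 0.119 0.02 ]
hexend [0.259 0.129 0.01 ] [0.202 0.266 0.01 ]
```

The station fit is consistent: the ball's height and lever radius agree with the spec, and so do the tab radii. The pointer is at about -64° and the tab at about +11°. The tool can only point down, so I will push the grip bar sideways with shut fingers. First I plan the approach.

```bash
cat >> h.py <<'E'
p=np.load('p.npy');RS,OS=station(p[:3]);CT=np.array([-.02,0,.089])+p[3]*ex+p[4]*nn
def W(P): return RS@P+OS
def pose(q,d=.014,gap=0,deep=.018,half=.0145):
    q=np.radians(q);b=np.cos(q)*ex-np.sin(q)*ey;tau=-np.sin(q)*ex-np.cos(q)*ey
    h=.040 if q<0 else .040-deep
    P=W(CT+d*b-.007*tau+.04*nn);
    m=RS@tau;m[2]=0;m/=np.linalg.norm(m);bw=RS@b
    # horizontal perpendicular to bar's top-view direction, on cw side
    k=np.array([-bw[1],bw[0],0]);k/=np.linalg.norm(k);k*=np.sign(k@m)
    z=P[2]-deep
    if q>0: P=P-RS@nn*deep/nn[2]
    T=P-(half+gap)*k;T[2]=z
    return T,np.degrees(np.arctan2(bw[1],bw[0]))
def rel(T,yaw=None):
    s=ctrl.get_state();w,x,y,z=s['tcp_rot'];X=np.array([1-2*(y*y+z*z),2*(x*y+w*z)]);psi=np.degrees(np.arctan2(X[1],X[0]));u=X/np.hypot(*X)
    d=(np.asarray(T)-s['eef_pos'])*1000;v=np.array([u[1],-u[0]])
    sp=None if yaw is None else round((psi-yaw+180)%360-180,1)
    return np.round([d[:2]@u,d[:2]@v,-d[2]],1),sp
E
python3 - <<'E'
from h import *
for q in(-64,-45,-30,-15,0,11): T,y=pose(q);print(q,T.round(4),round(y%360,1))
T,y=pose(-64,gap=.012);T[2]=.21;print(T,rel(T,y%360))
E
```

```text
-64 [0.5938 0.0058 0.1034] 184.8
-45 [0.5882 0.0102 0.1063] 167.3
-30 [0.5848 0.0151 0.1084] 151.8
-15 [0.5826 0.0211 0.1102] 134.7
0 [0.5822 0.028  0.1115] 116.6
11 [0.5775 0.0445 0.1121] 103.3
[ 0.59482002 -0.00615643  0.21      ] (array([-574.5, -495.7,   -6.1]), np.float64(-20.5))
```

>>> move_arm(
  increments=[
    {"translation": [-20, -17, 0]},
    {"translation": [-38, -33, 0]},
    {"translation": [-38, -33, 0]},
    {"translation": [-38, -33, 0]},
    {"translation": [-38, -33, 0]},
  ],
  grip=0,
)

```text
invalid input
```

>>> move_arm(
  increments=[
    {"translation": [-38, -33, 0]},
    {"translation": [-38, -33, 0]},
    {"translation": [-38, -33, 0]},
    {"translation": [-38, -33, 0]},
    {"translation": [-38, -33, 0]},
  ],
)

```text
invalid input
```

>>> move_arm(
  increments=[
    {"translation": [-38, -33, 0]},
    {"translation": [-38, -33, 0]},
    {"translation": [-38, -33, 0]},
    {"translation": [-38, -33, 0]},
    {"translation": [-38, -33, 0]},
  ],
)

```text
invalid input
```

>>> move_arm(
  increments=[
    {"translation": [-20, -15, -10], "spin": -7},
    {"translation": [0, 0, 0], "spin": -7},
    {"translation": [0, 0, 0], "spin": -6.5},
    {"translation": [0, 0, 0]},
  ],
)

```text
invalid input
```

```bash
python3 - <<'E'
from h import *
T,y=pose(-64,gap=.012);T[2]=.21;print(ctrl.get_state()['time'],rel(T,y%360))
d=ctrl.grab_frame('wrist');save('w1',d)
for k in['knob_tip','index_tip','knob_grip','lever_tip']:print(k,[(np.round(q['position'],1).tolist(),round(q['score'],2)) for q in ctrl.find_in(d,k)[:2]])
print(proj(d,[W(dialpt(CT,.042,np.radians(a),.008)) for a in(-64,11)]+[W(CT+.031*nn)],True).round(1))
import pickle;pickle.dump(d,open('w1.pkl','wb'))
E
```

```text
1.95 (array([-574.5, -495.7,   -6.1]), np.float64(-20.5))
knob_tip []
index_tip []
knob_grip []
lever_tip []
[[ 64.6 512.5]
 [ 85.5 530. ]
 [ 74.9 528.9]]
```

View pics/w1.png

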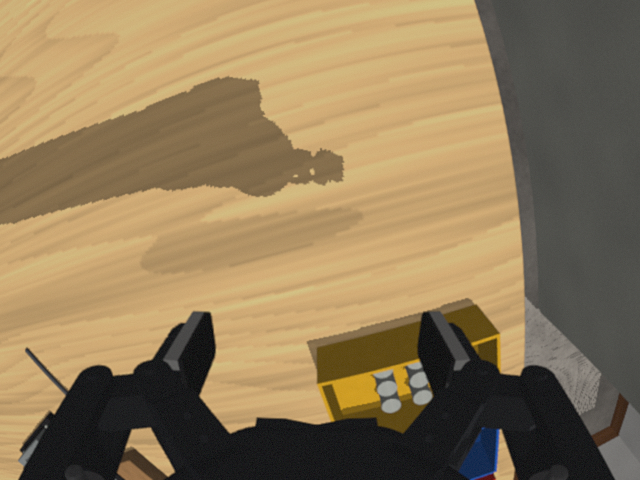

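The moves were refused, so each row probably needs a spin value. The picture shows only the start area, with the open fingers at the bottom.

>>> move_arm(
  increments=[
    {"translation": [-20, -17, 0], "spin": 0},
    {"translation": [-38, -33, 0], "spin": 0},
    {"translation": [-38, -33, 0], "spin": 0},
    {"translation": [-38, -33, 0], "spin": 0},
    {"translation": [-38, -33, 0], "spin": 0},
  ],
  grip=0,
)

```text
time: 2.7
eef_pos: [0.3008, 0.4356, 0.204]
tcp_rot: [0.0, 0.136, 0.991, 0.0]
force: [1.4, -0.1, -0.3]
width: 0.0118
grasp_force: 0.0
```

>>> move_arm(
  increments=[
    {"translation": [-38, -33, 0], "spin": 0},
    {"translation": [-38, -33, 0], "spin": 0},
    {"translation": [-38, -33, 0], "spin": 0},
    {"translation": [-38, -33, 0], "spin": 0},
    {"translation": [-38, -33, 0], "spin": 0},
  ],
)

```text
time: 3.2
eef_pos: [0.4385, 0.2268, 0.2044]
tcp_rot: [0.0, 0.136, 0.991, 0.0]
force: [1.0, 0.8, -1.1]
width: 0.0002
grasp_force: 0.0
```

>>> move_arm(
  increments=[
    {"translation": [-38, -33, 0], "spin": 0},
    {"translation": [-38, -33, 0], "spin": 0},
    {"translation": [-38, -33, 0], "spin": 0},
    {"translation": [-38, -33, 0], "spin": 0},
    {"translation": [-38, -33, 0], "spin": 0},
  ],
)

```text
time: 3.7
eef_pos: [0.5761, 0.0181, 0.2043]
tcp_rot: [0.0, 0.136, 0.991, 0.0]
force: [1.5, 0.3, 0.6]
width: 0.0001
grasp_force: 0.0
```

>>> move_arm(
  increments=[
    {"translation": [-22, -17, -6], "spin": -7},
    {"translation": [0, 0, 0], "spin": -7},
    {"translation": [0, 0, 0], "spin": -6.5},
    {"translation": [0, 0, 0], "spin": 0},
  ],
)

```text
time: 4.1
eef_pos: [0.5918, -0.0027, 0.2098]
tcp_rot: [-0.0, -0.043, 0.999, 0.0]
force: [-0.2, -0.2, 0.4]
width: 0.0001
grasp_force: 0.0
```

```bash
python3 - <<'E'
from h import *
T,y=pose(-64,gap=.012);T[2]=.21;print(ctrl.get_state()['time'],rel(T,y%360))
d=ctrl.grab_frame('wrist');save('w2',d)
print(proj(d,[W(dialpt(CT,.042,np.radians(a),.008)) for a in(-64,11)]+[W(CT+.031*nn)],True).round(1))
import pickle;pickle.dump(d,open('w2.pkl','wb'))
E
```

```text
4.1 (array([-2.7, -3.7, -0.2]), np.float64(0.1))
[[377.5 192.7]
 [422.2 243. ]
 [360.6 253.4]]
```

View pics/w2.png

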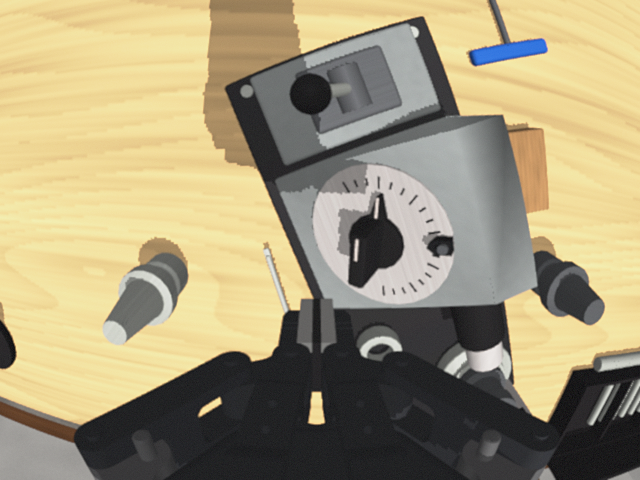

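The wrist view shows the pointer tip at (379,195), the tab's inner end near (428,244) and its outer end near (452,245). I check these angles and the bar model.

```bash
cat >> h.py <<'E'
def onplane(d,uv,h,fish=True):
    O,v=ray(d,uv,fish);O=RS.T@(O-OS);v=RS.T@v;c0=CT+h*nn;k=((c0-O)@nn)/(v@nn);P=O+k*v-c0
    return round(float(np.degrees(np.arctan2(-P@ey,P@ex))),1),round(float(np.hypot(P@ey,P@ex)*1000),1)
def overlay(d,q,name,box,k,fish=True,tab=None):
    x0,x1,y0,y1=box;im=cv2.resize(d['pixels'][y0:y1,x0:x1],None,fx=k,fy=k,interpolation=cv2.INTER_CUBIC)
    def pl(P,col,cl=True):
        u=((proj(d,[W(x) for x in P],fish)-[x0,y0]+.5)*k).astype(int);cv2.polylines(im,[u.reshape(-1,1,2)],cl,col,1)
    r=np.radians(q);b=np.cos(r)*ex-np.sin(r)*ey;t=-np.sin(r)*ex-np.cos(r)*ey
    pl([CT+s*.023*b+w*.007*t+.04*nn for s,w in((1,1),(1,-1),(-1,-1),(-1,1))],(0,255,0))
    pl([CT+.023*b+.008*nn,CT+.042*b+.008*nn],(255,0,0),False)
    pl([dialpt(CT,.064,a,0) for a in np.linspace(0,6.28,60)],(0,0,255))
    if tab is not None: pl([dialpt(CT,.045,np.radians(tab),.009),dialpt(CT,.064,np.radians(tab),.009)],(255,0,255),False)
    cv2.imwrite('pics/'+name+'.png',im[:,:,::-1])
E
python3 - <<'E'
from h import *
import pickle;d=pickle.load(open('w2.pkl','rb'))
print(onplane(d,(379,195),.008),onplane(d,(428,244),.009),onplane(d,(452,245),.009))
overlay(d,-64,'o1',(295,475,155,315),4,tab=11)
E
```

```text
(-62.0, 40.5) (11.0, 47.0) (10.6, 65.9)
```

View pics/o1.png

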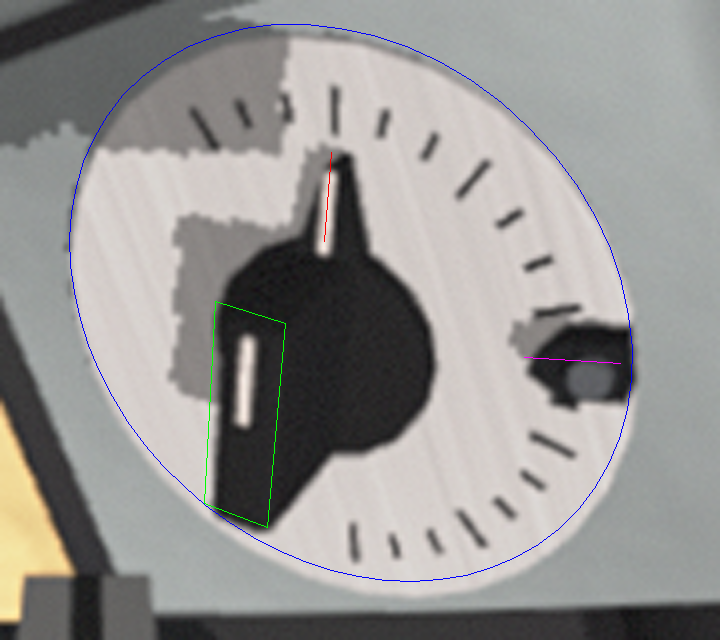

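Apart from a ~1 mm offset, the model fits: pointer about -61°, tab about +11°. I descend on the low side of the bar.

>>> move_arm(
  increments=[
    {"translation": [-3, -3, 30], "spin": 0},
    {"translation": [0, 0, 40], "spin": 0},
    {"translation": [0, 0, 30], "spin": 0},
    {"translation": [0, 0, 6], "spin": 0},
    {"translation": [0, 0, 0], "spin": 0},
  ],
)

```text
time: 4.65
eef_pos: [0.5942, -0.0049, 0.1032]
tcp_rot: [-0.001, -0.042, 0.999, 0.0]
force: [-0.3, 1.0, 0.3]
width: 0.0001
grasp_force: 0.0
```

```bash
cat > seq.py <<'E'
from h import *
import sys
s=ctrl.get_state();w,x,y,z=s['tcp_rot'];psi=np.degrees(np.arctan2(2*(x*y+w*z),1-2*(y*y+z*z)))
T0=np.array(s['eef_pos'])
for q in map(float,sys.argv[1:]):
    T,yaw=pose(q);u=np.array([np.cos(np.radians(psi)),np.sin(np.radians(psi))]);v=np.array([u[1],-u[0]]);d=(T-T0)*1000
    sp=(psi-yaw+180)%360-180
    print(q,T.round(4),'row',np.round([d[:2]@u,d[:2]@v,-d[2]],1),round(sp,2));T0=T;psi=yaw
E
python3 seq.py -64 -58 -52 -46 -40 -34 -28 -22 -16 -10 -5 -1
```

```text
-64.0 [0.5938 0.0058 0.1034] row [-0.5 10.7 -0.2] -0.02
-58.0 [0.5919 0.007  0.1043] row [ 1.8  1.3 -0.9] 5.33
-52.0 [0.5902 0.0084 0.1052] row [ 1.8  1.4 -0.9] 5.51
-46.0 [0.5885 0.0099 0.1062] row [ 1.8  1.4 -0.9] 5.73
-40.0 [0.587  0.0117 0.107 ] row [ 1.8  1.4 -0.9] 5.97
-34.0 [0.5856 0.0136 0.1079] row [ 1.9  1.5 -0.8] 6.22
-28.0 [0.5845 0.0158 0.1087] row [ 2.   1.5 -0.8] 6.48
-22.0 [0.5835 0.0181 0.1094] row [ 2.   1.5 -0.7] 6.73
-16.0 [0.5827 0.0207 0.1101] row [ 2.1  1.6 -0.7] 6.96
-10.0 [0.5823 0.0233 0.1107] row [ 2.2  1.6 -0.6] 7.14
-5.0 [0.5821 0.0256 0.1111] row [ 1.9  1.3 -0.4] 6.05
-1.0 [0.5821 0.0275 0.1114] row [ 1.6  1.  -0.3] 4.88
```

>>> move_arm(
  increments=[
    {"translation": [0, 5, 0], "spin": 0},
    {"translation": [0, 5, 0], "spin": 0},
    {"translation": [1.8, 1.3, -0.9], "spin": 5.3},
    {"translation": [1.8, 1.4, -0.9], "spin": 5.5},
    {"translation": [1.8, 1.4, -0.9], "spin": 5.7},
  ],
)

```text
time: 5.15
eef_pos: [0.5898, 0.0098, 0.1084]
tcp_rot: [0.001, 0.103, 0.995, 0.0]
force: [-0.5, -0.8, -0.2]
width: 0.0001
grasp_force: 0.0
```

>>> move_arm(
  increments=[
    {"translation": [1.8, 1.4, -0.9], "spin": 6},
    {"translation": [1.9, 1.5, -0.8], "spin": 6.2},
    {"translation": [2, 1.5, -0.8], "spin": 6.5},
    {"translation": [2, 1.5, -0.7], "spin": 6.7},
    {"translation": [0, 0, 0], "spin": 0},
  ],
)

```text
time: 5.65
eef_pos: [0.5848, 0.0185, 0.1115]
tcp_rot: [0.001, 0.317, 0.948, 0.001]
force: [0.7, -0.3, -0.5]
width: -0.0002
grasp_force: 0.0
```

```bash
python3 seq.py -22 -16 -10 -5 0; python3 - <<'E'
from h import *
d=ctrl.grab_frame('wrist');save('w3',d);import pickle;pickle.dump(d,open('w3.pkl','wb'))
u=proj(d,[W(CT)],True)[0].astype(int);print(u);x0=max(0,u[0]-110);y0=max(0,min(u[1]-90,300))
overlay(d,-22,'o2',(x0,x0+200,y0,y0+150),4,tab=11);print(x0,y0)
E
```

```text
-22.0 [0.5835 0.0181 0.1094] row [ 0.8 -1.1  2.1] 0.11
-16.0 [0.5827 0.0207 0.1101] row [ 2.1  1.6 -0.7] 6.96
-10.0 [0.5823 0.0233 0.1107] row [ 2.2  1.6 -0.6] 7.14
-5.0 [0.5821 0.0256 0.1111] row [ 1.9  1.3 -0.4] 6.05
0.0 [0.5822 0.028  0.1115] row [ 2.   1.3 -0.4] 6.1
[369 256]
259 166
```

View pics/o2.png

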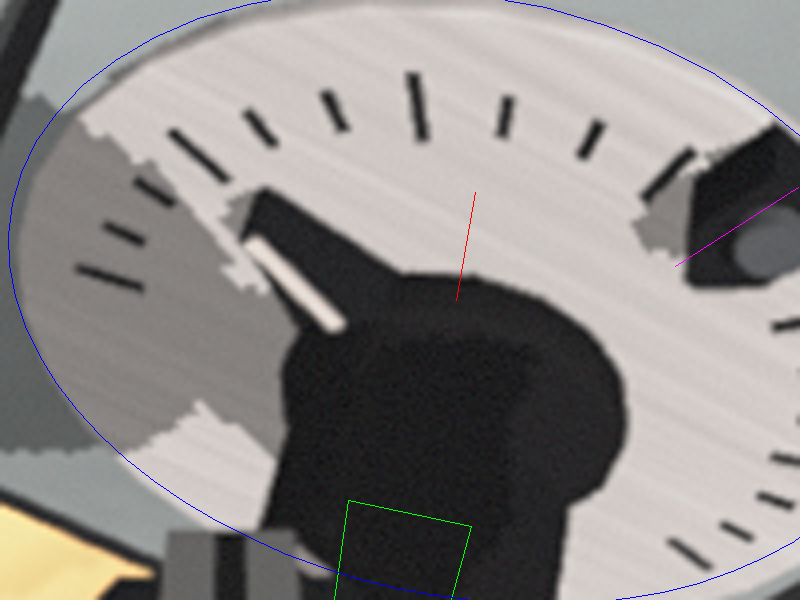

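The pointer has barely moved (about -60°). The shut fingertips at (230,565) in the crop are only ~16 mm thick, not 29, so I push on by the missing ~6.5 mm.

>>> move_arm(
  increments=[
    {"translation": [0, 2, 2], "spin": 0},
    {"translation": [0, 2, 0], "spin": 0},
    {"translation": [0, 1.5, 0], "spin": 0},
    {"translation": [0, 0, 0], "spin": 0},
  ],
)

```text
time: 6.1
eef_pos: [0.5872, 0.0218, 0.1077]
tcp_rot: [-0.0, 0.317, 0.948, 0.0]
force: [-0.4, 0.3, 0.7]
width: 0.0001
grasp_force: 0.0
```

```bash
sed -i 's/half=.0145/half=.008/' h.py; python3 seq.py -22 -16 -10 -5 0 5; python3 - <<'E'
from h import *
d=ctrl.grab_frame('wrist')
import pickle;pickle.dump(d,open('w4.pkl','wb'))
for k in['focus_knob','knob_tip','index_tip','knob_grip']:
  for q in ctrl.find_in(d,k)[:1]:
    rc=q['position'];print(k,np.round(rc,1),round(q['score'],2),onplane(d,(rc[1],rc[0]),.008))
E
```

```text
-22.0 [0.5874 0.0233 0.1094] row [ 0.8  1.4 -1.7] 0.15
-16.0 [0.5873 0.0253 0.1101] row [ 1.3  1.5 -0.7] 6.96
-10.0 [0.5873 0.0274 0.1107] row [ 1.4  1.5 -0.6] 7.14
-5.0 [0.5876 0.0291 0.1111] row [ 1.2  1.3 -0.4] 6.05
0.0 [0.588  0.0309 0.1115] row [ 1.3  1.3 -0.4] 6.1
5.0 [0.5829 0.0439 0.1118] row [13.9  1.3 -0.3] 6.1
focus_knob [279.1 365.2] 0.97 (134.0, 7.5)
knob_tip [275.6 365.4] 0.84 (120.2, 4.6)
index_tip [218.  441.2] 0.87 (10.1, 58.1)
knob_grip [282.1 362.6] 0.8 (147.1, 10.4)
```

```bash
cat > meas.py <<'E'
from h import *
import sys,pickle
d=ctrl.grab_frame(sys.argv[1] if len(sys.argv)>1 else 'wrist');f=d['cx'] is not None and (len(sys.argv)<2 or sys.argv[1]=='wrist')
pickle.dump(d,open('last.pkl','wb'))
g=cv2.cvtColor(d['pixels'],cv2.COLOR_RGB2GRAY).astype(np.float32)
Q=np.arange(-130,130,.5)
def prof(rs,h,th):
    for r in rs:
        u=proj(d,[W(dialpt(CT,r,np.radians(a),h)) for a in Q],f).astype(np.float32)
        v=cv2.remap(g,u[:,:1],u[:,1:],cv2.INTER_LINEAR)[:,0]
        dk=(v<th).astype(int);e=np.diff(np.r_[0,dk,0]);st=np.where(e==1)[0];en=np.where(e==-1)[0]
        print(int(r*1e3),[(float(Q[a]),float(Q[b-1])) for a,b in zip(st,en) if b-a>5])
print('pointer');prof((.028,.031,.034,.037,.040),.008,75)
print('tab');prof((.049,.053,.057,.061),.009,75)
print(ctrl.get_state()['time'])
E
python3 meas.py
```

```text
pointer
28 [(-75.5, -73.0), (-63.5, -40.5), (-2.0, 1.0), (107.5, 129.5)]
31 [(-63.5, -45.5), (112.5, 129.5)]
34 [(-63.5, -48.5), (117.0, 129.5)]
37 [(-64.0, -51.5), (120.5, 129.5)]
40 [(-64.0, -54.0), (123.5, 129.5)]
tab
49 [(9.0, 19.5)]
53 [(5.5, 13.0)]
57 [(3.0, 12.0)]
61 [(3.0, 13.0), (15.5, 19.0)]
6.4
```

```bash
python3 - <<'E'
from h import *
s=ctrl.get_state();T=np.array(s['eef_pos']);w,x,y,z=s['tcp_rot'];X=np.array([1-2*(y*y+z*z),2*(x*y+w*z)]);Y=np.array([X[1],-X[0]])
q=np.radians(-60);b=np.cos(q)*ex-np.sin(q)*ey;t=-np.sin(q)*ex-np.cos(q)*ey
for h in(.008,.024,.04):
  for sb in(1,-1):
    for w in(1,-1):
      P=W(CT+sb*.023*b+w*.007*t+h*nn);D=(P-T)*1000;print(h,sb,w,'tool',np.round([D[:2]@X,D[:2]@Y,D[2]],1))
E
```

```text
0.008 1 1 tool [24.7 16.4 -2.4]
0.008 1 -1 tool [18.9  5.7 -9.4]
0.008 -1 1 tool [ -9.9  43.7 -15.6]
0.008 -1 -1 tool [-15.7  33.  -22.6]
0.024 1 1 tool [16.4 12.3 10.7]
0.024 1 -1 tool [10.7  1.6  3.7]
0.024 -1 1 tool [-18.1  39.6  -2.5]
0.024 -1 -1 tool [-23.9  28.9  -9.5]
0.04 1 1 tool [ 8.2  8.2 23.8]
0.04 1 -1 tool [ 2.4 -2.5 16.8]
0.04 -1 1 tool [-26.3  35.5  10.6]
0.04 -1 -1 tool [-32.1  24.9   3.7]
```

```bash
python3 - <<'E'
from h import *
import pickle
d=pickle.load(open('last.pkl','rb'))
overlay(d,-57,'o3',(230,430,190,340),4,tab=11)
im=cv2.imread('pics/o3.png')
s=ctrl.get_state();T=np.array(s['eef_pos']);w,x,y,z=s['tcp_rot'];X=np.array([1-2*(y*y+z*z),2*(x*y+w*z)]);Y=np.array([X[1],-X[0]])
for zz,c in((0,(0,255,255)),(.017,(255,255,0))):
  P=[np.r_[T[:2]+a*X+b*Y,T[2]+zz] for a,b in((.011,.008),(.011,-.008),(-.011,-.008),(-.011,.008))]
  u=((proj(d,P,True)-[230,190]+.5)*4).astype(int);cv2.polylines(im,[u.reshape(-1,1,2)],True,c,1)
cv2.imwrite('pics/o3.png',im)
E
```

```text
(no output)
```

View pics/o3.png

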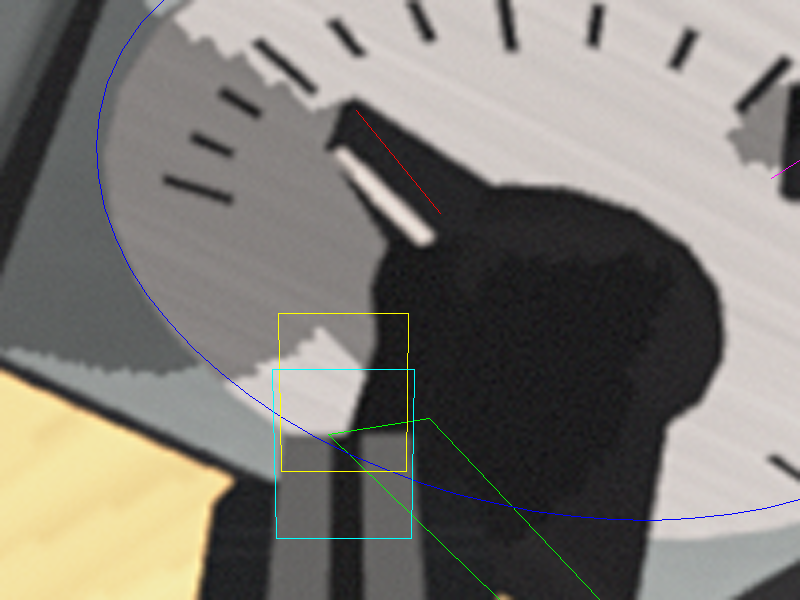

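The fingertips appear nearer to the camera than the model puts them. I can solve where the tips really are from the open-finger picture, because the opening is known there.

```bash
python3 - <<'E'
from h import *
import pickle
# w1: open state at start pose
D=pickle.load(open('D.pkl','rb'))['wrist']
T=np.array([0.17498948,0.62523848,0.20285537]);w,x,y,z=-1.6e-4,.13595,.990715,-.00096
X=np.array([1-2*(y*y+z*z),2*(x*y+w*z),0]);Y=np.array([X[1],-X[0],0]);Z=np.array([0,0,-1.])
for uv in((190,313),(210,313),(212,345),(422,313),(437,313),(422,345)):
    O,v=ray(D,uv,True);o=np.array([(O-T)@a for a in(X,Y,Z)])*1e3;vv=np.array([v@a for a in(X,Y,Z)])
    for yy in (42.7,48):
        k=(np.sign(vv[1])*yy-o[1])/vv[1];print(uv,(o+k*vv).round(1))
print('cam in tool',o.round(1))
for zz in (0,-13):
  for a in(-11,11):
    print(zz,a,proj(D,[T+(a*X+s*42.7*Y+zz*Z)/1e3 for s in(1,-1)],True).round(0).tolist())
d=pickle.load(open('last.pkl','rb'));s=ctrl.get_state();O,v=ray(d,(300,299),True);T=np.array(s['eef_pos'])
E
```

```text
(190, 313) [ 18.7 -42.7 -63. ]
(190, 313) [ 11.3 -48.  -49.8]
(210, 313) [  6.8 -42.7 -41. ]
(210, 313) [ -2.1 -48.  -25.1]
(212, 345) [ -6.7 -42.7 -44.4]
(212, 345) [-17.2 -48.  -28.9]
(422, 313) [  9.   42.7 -44.9]
(422, 313) [  0.2  48.  -29. ]
(437, 313) [ 18.   42.7 -61.6]
(437, 313) [ 10.3  48.  -47.8]
(422, 345) [ -2.4  42.7 -50.8]
(422, 345) [-12.7  48.  -35.6]
cam in tool [  78.9    0.6 -171.1]
0 -11 [[396.0, 306.0], [234.0, 306.0]]
0 11 [[400.0, 267.0], [230.0, 267.0]]
-13 -11 [[401.0, 318.0], [228.0, 318.0]]
-13 11 [[405.0, 277.0], [224.0, 277.0]]
```

```bash
python3 - <<'E'
from h import *
import pickle
D=pickle.load(open('D.pkl','rb'))['scene'];d=ctrl.grab_frame('scene');pickle.dump(d,open('s2.pkl','wb'))
T=np.array(ctrl.get_state()['eef_pos'])
for z in(0,.0187,.03,.04,.06):print(z,proj(d,[T+[0,0,z]])[0].round(1))
m=np.abs(d['pixels'].astype(int)-D['pixels']).max(2)
g=cv2.cvtColor(d['pixels'],cv2.COLOR_RGB2GRAY)
u=proj(d,[T])[0].astype(int);x0,y0=u[0]-22,u[1]-50
for r in range(y0,y0+66,2):print(r,' '.join('%3d'%g[r,c] if m[r,c]>12 else '  .' for c in range(x0,x0+46,2)))
print(x0)
E
```

```text
0 [312.7 233.5]
0.0187 [312.7 226.5]
0.03 [312.6 222.2]
0.04 [312.6 218.3]
0.06 [312.6 210.4]
183   .  39  33  28  32  32  28  32  30  34  31  27  31  29  30  29  26  26  37  35  33  31  55
185  85  50  26  32  26  30  33  29  27  31  33  35  31  26  30  27  30  35  30  31  32  53  60
187  60  52  30  35  33  33  33  33  30  29  34  29  26  25  35  30  31  31  27  31  25  31  61
189  63  59  30  31  29  31  30  34  28  28  29  32  26  34  27  28  31  28  25  26  34  25  38
191  60  56  93  49  28  35  35  26  26  31  31  32  26  34  31  27  25  23  27  28  26  29  29
193  63  58  86   .  84  32  27  32  28  29  31  31  24  30  29  33  32  29  29  28  32  39  40
195  55  63  61   .   .  81  30  32  30  29  26  34  30  32  33  33  30  27  33  29  60  41  35
197  27  60  57 106   .   . 107  24  35  29  29  29  31  23  26  31  33  24  30  31  49  35  33
199  30  33  40  25  90   .   .  55  32  32  31  35  36  23  25  29  32  32  31  35  30  32  33
201  30  27  33  24  30  64   .  88  23  23  31  31  33  31  29  25  28  29  45  38  29  29  90
203  32  31  35  29  27  32  37  37  29  32  3
[... 1465 characters left out ...]
   .   .   .   .   .   .
235   .  96 127 140 139 140 138 141 139 140 138 136   .   .   .   .   .   .   .   .   .   .   .
237   .  94 124 137 138 117 100 135 137 136 137   .   .  25   .   .  29   .   .   .   .   .   .
239   .  97 120 139 132 130 133 137 139 138   .   .   .   .   .   .   .  14   .   .  22   .   .
241  81  96  97 140 138 137 137 138 138 136   .   .   .   .   .   .   .   .   .   .   .   .   .
243  90  95  94 142 141 140 139 140 139 140   .   .   .   .   .   .   .   .   .   .   .   .   .
245  92  96  96 143 141 143 142 142 141   .   .   .   .   .   .   .   .   .   .   .   .   .   .
247  95  95  98   . 138 139 142 141 142 143 140 142   .   .   .   .   .   .   .   .   .   .   .
290
```

Both views put the fingertips about 30 mm above the reported TCP point, so I was passing over the bar. I back off, go lower while watching the force, then push again.

>>> move_arm(
  increments=[
    {"translation": [0, -8, 0], "spin": 0},
    {"translation": [0, -8, 0], "spin": -8},
    {"translation": [0, 0, 10], "spin": -8},
    {"translation": [0, 0, 8], "spin": -8},
    {"translation": [0, 0, 0], "spin": 0},
  ],
)

```text
time: 6.95
eef_pos: [0.576, 0.0079, 0.0888]
tcp_rot: [-0.001, 0.113, 0.994, -0.0]
force: [0.7, -0.7, -0.6]
width: -0.0
grasp_force: 0.0
```

```bash
python3 meas.py; python3 - <<'E'
from h import *
for q in(-60,-50):
  T,y=pose(q,deep=.047,gap=.0);print(rel(T,y))
E
```

```text
pointer
28 [(-72.0, -68.0), (-61.5, -43.5), (101.5, 129.5)]
31 [(-61.5, -47.5), (105.0, 129.5)]
34 [(-62.0, -50.5), (101.0, 129.5)]
37 [(-62.5, -53.0), (97.5, 129.5)]
40 [(-63.5, -55.5), (94.0, 129.5)]
tab
49 [(5.5, 19.5), (85.0, 129.5)]
53 [(2.5, 21.5), (83.5, 129.5)]
57 [(1.5, 14.0), (81.5, 129.5)]
61 [(1.5, 12.5), (80.0, 129.5)]
7.0
(array([-14.2,   8.5,  14.3]), np.float64(-14.5))
(array([-11.9,  10.2,  12.8]), np.float64(-5.3))
```

>>> move_arm(
  increments=[
    {"translation": [-6, 0, 4], "spin": -5},
    {"translation": [-6, 0, 4], "spin": -5},
    {"translation": [0, 0, 4], "spin": -4},
    {"translation": [0, 0, 1], "spin": 0},
    {"translation": [0, 0, 0], "spin": 0},
  ],
)

```text
time: 7.5
eef_pos: [0.5892, 0.0062, 0.077]
tcp_rot: [0.0, -0.006, 1.0, -0.0]
force: [-0.0, 0.3, -0.1]
width: 0.0001
grasp_force: 0.3
```

```bash
sed -i 's/deep=.018/deep=.047/; s/q<0 else .040-deep/q<90 else 0/; s/    if q>0: P=.*$//' h.py; python3 seq.py -61 -55 -49 -43 -37 -31 -25 -19 -13 -8 -3 2 7 11
```

```text
-61.0 [0.5926 0.0129 0.0748] row [-3.5  6.6  2.2] -1.46
-55.0 [0.5914 0.0141 0.0758] row [ 1.2  1.3 -0.9] 5.42
-49.0 [0.5903 0.0155 0.0767] row [ 1.2  1.3 -0.9] 5.62
-43.0 [0.5894 0.0171 0.0776] row [ 1.2  1.4 -0.9] 5.84
-37.0 [0.5886 0.0187 0.0785] row [ 1.2  1.4 -0.9] 6.09
-31.0 [0.588  0.0205 0.0793] row [ 1.2  1.4 -0.8] 6.35
-25.0 [0.5875 0.0224 0.08  ] row [ 1.2  1.5 -0.8] 6.61
-19.0 [0.5873 0.0243 0.0808] row [ 1.3  1.5 -0.7] 6.85
-13.0 [0.5873 0.0264 0.0814] row [ 1.4  1.5 -0.6] 7.06
-8.0 [0.5874 0.0281 0.0819] row [ 1.2  1.3 -0.5] 6.0
-3.0 [0.5877 0.0299 0.0823] row [ 1.2  1.3 -0.4] 6.07
2.0 [0.5882 0.0316 0.0826] row [ 1.3  1.3 -0.4] 6.1
7.0 [0.5888 0.0333 0.0829] row [ 1.3  1.3 -0.3] 6.08
11.0 [0.5894 0.0347 0.0831] row [ 1.1  1.  -0.2] 4.82
```

>>> move_arm(
  increments=[
    {"translation": [-3, 5, 1], "spin": 0},
    {"translation": [0, 2, 0], "spin": 0},
    {"translation": [1.2, 1.3, -0.9], "spin": 5.4},
    {"translation": [1.2, 1.3, -0.9], "spin": 5.6},
    {"translation": [1.2, 1.4, -0.9], "spin": 5.8},
  ],
)

```text
time: 8.0
eef_pos: [0.587, 0.0134, 0.0787]
tcp_rot: [-0.001, 0.143, 0.99, -0.002]
force: [-5.5, -7.6, 3.6]
width: -0.0
grasp_force: 4.4
```

>>> move_arm(
  increments=[
    {"translation": [1.2, 1.4, -0.9], "spin": 6.1},
    {"translation": [1.2, 1.4, -0.8], "spin": 6.3},
    {"translation": [1.2, 1.5, -0.8], "spin": 6.6},
    {"translation": [0, 0, 0], "spin": 0},
  ],
)

```text
time: 8.4
eef_pos: [0.5846, 0.0206, 0.0808]
tcp_rot: [-0.002, 0.303, 0.953, -0.002]
force: [-5.2, -5.4, 2.3]
width: -0.0
grasp_force: 4.0
```

```bash
python3 meas.py; python3 seq.py -25 -19 -13 -8 -3 2 7 11
```

```text
pointer
28 [(-29.0, -15.5), (-9.0, 6.5), (109.0, 118.5), (120.0, 129.5)]
31 [(-25.5, -16.0), (-10.0, -5.5)]
34 [(-23.5, -16.5), (-10.5, -8.0)]
37 [(-21.5, -16.5)]
40 [(-20.0, -12.5)]
tab
49 [(8.5, 20.5)]
53 [(4.5, 14.0)]
57 [(2.0, 13.5), (126.0, 129.5)]
61 [(2.5, 13.0), (16.5, 20.0), (123.5, 129.5)]
8.45
-25.0 [0.5875 0.0224 0.08  ] row [-1.3  3.2  0.8] -1.37
-19.0 [0.5873 0.0243 0.0808] row [ 1.3  1.5 -0.7] 6.85
-13.0 [0.5873 0.0264 0.0814] row [ 1.4  1.5 -0.6] 7.06
-8.0 [0.5874 0.0281 0.0819] row [ 1.2  1.3 -0.5] 6.0
-3.0 [0.5877 0.0299 0.0823] row [ 1.2  1.3 -0.4] 6.07
2.0 [0.5882 0.0316 0.0826] row [ 1.3  1.3 -0.4] 6.1
7.0 [0.5888 0.0333 0.0829] row [ 1.3  1.3 -0.3] 6.08
11.0 [0.5894 0.0347 0.0831] row [ 1.1  1.  -0.2] 4.82
```

The knob is turning: the pointer is now at -16° and the tab at about 9±2°. I push another ~20°.

>>> move_arm(
  increments=[
    {"translation": [1.3, 1.5, -0.7], "spin": 6.9},
    {"translation": [1.4, 1.5, -0.6], "spin": 7},
    {"translation": [1, 1, -0.4], "spin": 5},
    {"translation": [0, 0, 0], "spin": 0},
  ],
)

```text
time: 8.85
eef_pos: [0.5836, 0.0271, 0.0821]
tcp_rot: [-0.002, 0.454, 0.891, -0.002]
force: [-7.1, -3.9, 1.3]
width: -0.0001
grasp_force: 3.8
```

```bash
python3 meas.py; python3 meas.py scene
```

```text
pointer
28 [(-22.0, -0.5), (6.5, 32.0), (121.0, 129.5)]
31 [(-12.5, -0.5), (5.5, 8.5)]
34 [(-10.0, -1.0)]
37 [(-8.0, -1.0)]
40 [(-6.5, 2.0)]
tab
49 [(8.0, 20.5)]
53 [(5.5, 12.0)]
57 [(3.5, 11.5)]
61 [(3.5, 19.0)]
8.9
pointer
28 [(-82.5, -74.5), (-52.5, -44.5), (-31.5, -5.5), (0.0, 11.5)]
31 [(-83.0, -63.0), (-46.5, -40.0), (-30.5, -8.0), (1.5, 9.0)]
34 [(-78.5, -56.0), (-42.5, -36.5), (-34.0, -11.5), (3.0, 6.5)]
37 [(-71.0, -50.5), (-43.5, 11.0)]
40 [(-63.0, 15.5)]
tab
49 [(-52.5, -31.0), (-26.5, 20.0)]
53 [(-53.5, -31.0), (-24.5, 22.0)]
57 [(-59.5, -29.5), (-22.5, -6.5), (-2.0, 23.0)]
61 [(-60.5, -28.5), (-21.0, -6.0), (0.5, 24.5)]
8.95
```

```bash
cat > pol.py <<'E'
from h import *
import pickle
def rim_shift(d):
    # shift of the dial centre (mm, along ex and cw-tangent -ey) that makes the measured rim round
    g=cv2.cvtColor(d['pixels'],cv2.COLOR_RGB2GRAY).astype(np.float32);rs=np.arange(.056,.072,.00025);A=[];B=[]
    for a in np.arange(-80,81,4.):
        u=proj(d,[W(dialpt(CT,r,np.radians(a),0)) for r in rs],True).astype(np.float32)
        v=cv2.GaussianBlur(cv2.remap(g,u[:,:1],u[:,1:],cv2.INTER_LINEAR),(1,5),0)[:,0];e=np.diff(v);i=e.argmin()
        if e[i]<-3: A.append([np.cos(np.radians(a)),np.sin(np.radians(a)),1]);B.append(rs[i]*1e3-64)
    A=np.array(A);B=np.array(B);k=np.ones(len(B),bool)
    for _ in range(4):
        x=np.linalg.lstsq(A[k],B[k],rcond=None)[0];r=A@x-B;k=abs(r)<max(.7,1.5*np.median(abs(r)))
    return x,k.sum(),len(B)
def polar(d,sh,h,k=5):
    c=CT+(sh[0]*ex-sh[1]*ey)/1e3;g=d['pixels']
    Q=np.arange(-20,40,60/780);R=np.arange(.070,.024,-.0002)
    u=proj(d,[W(dialpt(c,r,np.radians(a),h)) for r in R for a in Q],True).astype(np.float32).reshape(len(R),len(Q),2)
    im=cv2.remap(g,u[...,0],u[...,1],cv2.INTER_LINEAR)
    for a in range(-20,40,5):
        x=int((a+20)*13);cv2.line(im,(x,0),(x,8 if a%10 else 16),(255,0,0),1)
    return im
E
python3 - <<'E'
from pol import *
d1=pickle.load(open('w2.pkl','rb'));d2=ctrl.grab_frame('wrist');pickle.dump(d2,open('w5.pkl','wb'))
out=[]
for d in(d1,d2):
    x,n,m=rim_shift(d);print(x.round(2),n,m);out.append(polar(d,x[:2],.0085))
cv2.imwrite('pics/pol.png',np.vstack(out)[:,:,::-1])
E
```

```text
[-0.21  3.34  0.23] 35 39
[-0.84  3.09  0.52] 33 41
```

View pics/pol.png

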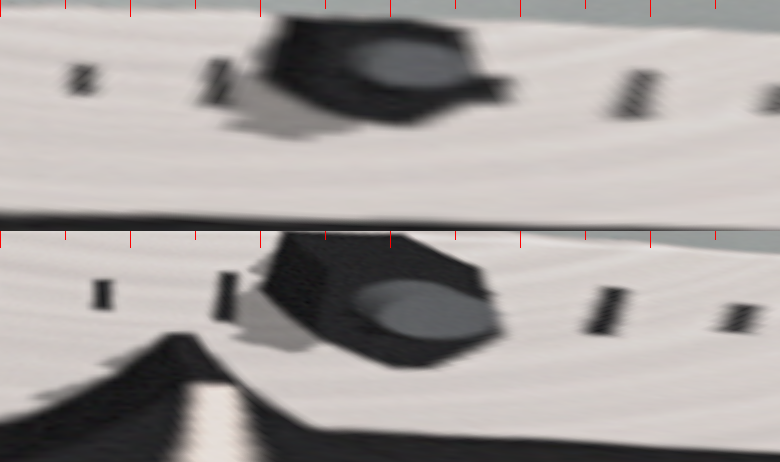

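The rectified view puts the tab tip at about 11.5° (x≈405) and the pointer's white line at about -3.7° (x≈212). The dial centre sits 3 mm off my fit. I push ~11° more and measure again.

```bash
sed -i 's/^def W(P)/CT=CT+(-.5*ex-3.2*ey)\/1e3\ndef W(P)/' h.py; cat > m2.py <<'E'
from pol import *
d=ctrl.grab_frame('wrist');x,n,m=rim_shift(d);print('shift',x.round(2),n,m)
c=CT+(x[0]*ex-x[1]*ey)/1e3;g=cv2.cvtColor(d['pixels'],cv2.COLOR_RGB2GRAY).astype(np.float32);Q=np.arange(-30,50,.25)
def row(r,h):
    u=proj(d,[W(dialpt(c,r,np.radians(a),h)) for a in Q],True).astype(np.float32);return cv2.remap(g,u[:,:1],u[:,1:],cv2.INTER_LINEAR)[:,0]
def runs(b,lo):
    e=np.diff(np.r_[0,b.astype(int),0]);return [(Q[a],Q[z-1]) for a,z in zip(np.where(e==1)[0],np.where(e==-1)[0]) if z-a>=lo]
for r in(.031,.033,.035,.037,.039):print(int(r*1e3),'white',[(float(a),float(b),float((a+b)/2)) for a,b in runs(row(r,.008)>110,8) if b-a<10])
for r in(.043,.044,.045,.046,.047,.048):print(int(r*1e3),'tab',[(float(a),float(b),float((a+b)/2)) for a,b in runs(row(r,.009)<80,2)])
s=ctrl.get_state();print(s['time'],s['eef_pos'])
E
python3 m2.py;python3 seq.py -4 1 6 11
```

```text
shift [ 0.33 -0.34  0.18] 30 41
31 white [(-5.25, -0.25, -2.75)]
33 white [(-5.0, -0.75, -2.875)]
35 white [(-5.0, -0.75, -2.875)]
37 white [(-5.0, -1.0, -3.0)]
39 white []
43 tab [(-10.25, -3.25, -6.75), (10.5, 12.75, 11.625)]
44 tab [(-9.75, -3.5, -6.625), (9.25, 13.75, 11.5)]
45 tab [(-9.25, -4.0, -6.625), (8.25, 14.75, 11.5)]
46 tab [(-8.5, -4.5, -6.5), (7.25, 15.5, 11.375)]
47 tab [(-8.0, -4.75, -6.375), (6.25, 16.25, 11.25)]
48 tab [(-7.5, -5.0, -6.25), (5.25, 17.0, 11.125)]
9.05 [0.58365812 0.02705295 0.08208712]
-4.0 [0.5907 0.0306 0.0819] row [-1.3  7.7  0.2] 4.58
1.0 [0.5911 0.0323 0.0823] row [ 1.3  1.3 -0.4] 6.1
6.0 [0.5917 0.0341 0.0826] row [ 1.3  1.3 -0.3] 6.09
11.0 [0.5925 0.0358 0.0828] row [ 1.4  1.3 -0.2] 6.04
```

>>> move_arm(
  increments=[
    {"translation": [1.2, 1.3, -0.4], "spin": 6},
    {"translation": [1.2, 1.3, -0.4], "spin": 6},
    {"translation": [0, 0, 0], "spin": 0},
  ],
)

```text
time: 9.35
eef_pos: [0.5838, 0.0311, 0.0827]
tcp_rot: [-0.003, 0.545, 0.838, -0.003]
force: [-8.7, -2.7, 1.9]
width: -0.0
grasp_force: 4.2
```

```bash
python3 m2.py
```

```text
shift [-3.28  0.67  2.86] 22 41
31 white [(1.25, 6.0, 3.625)]
33 white [(1.5, 6.0, 3.75)]
35 white [(1.75, 5.75, 3.75)]
37 white [(1.75, 5.75, 3.75)]
39 white []
43 tab [(-5.25, 1.5, -1.875)]
44 tab [(-4.75, 4.0, -0.375)]
45 tab [(-4.0, 3.75, -0.125)]
46 tab [(-3.5, 3.5, 0.0), (7.5, 10.0, 8.75)]
47 tab [(-2.75, 3.0, 0.125), (6.5, 11.0, 8.75)]
48 tab [(-2.0, 2.75, 0.375), (5.75, 11.75, 8.75)]
9.4 [0.58381107 0.03115789 0.08267515]
```

```bash
sed -i "s/^c=CT.*;g=/c=CT;g=/" m2.py; python3 m2.py
```

```text
shift [-3.47  0.64  2.92] 22 41
31 white [(2.75, 7.75, 5.25)]
33 white [(3.0, 7.5, 5.25)]
35 white [(3.25, 7.5, 5.375)]
37 white []
39 white []
43 tab [(-2.75, 4.5, 0.875), (8.75, 11.5, 10.125)]
44 tab [(-2.0, 4.25, 1.125), (7.75, 12.5, 10.125)]
45 tab [(-1.25, 3.75, 1.25), (6.75, 13.5, 10.125)]
46 tab [(-0.75, 3.5, 1.375), (5.75, 14.5, 10.125)]
47 tab [(-0.25, 3.5, 1.625), (4.75, 15.25, 10.0)]
48 tab [(0.25, 16.25, 8.25)]
9.45 [0.58380097 0.03112382 0.08268129]
```

>>> move_arm(
  increments=[
    {"translation": [0.6, 0.6, -0.2], "spin": 3},
    {"translation": [0.6, 0.7, -0.2], "spin": 3},
    {"translation": [0, 0, 0], "spin": 0},
  ],
)

```text
time: 9.75
eef_pos: [0.5841, 0.0334, 0.083]
tcp_rot: [-0.003, 0.587, 0.809, -0.003]
force: [-8.9, -1.0, 4.0]
width: 0.0002
grasp_force: 4.7
```

```bash
python3 m2.py
```

```text
shift [-0.78 -0.59  0.85] 33 41
31 white [(9.5, 14.25, 11.875)]
33 white [(9.5, 14.0, 11.75)]
35 white [(9.5, 13.75, 11.625)]
37 white []
39 white []
43 tab [(3.0, 11.25, 7.125)]
44 tab [(3.75, 12.25, 8.0)]
45 tab [(4.25, 13.25, 8.75)]
46 tab [(4.75, 14.0, 9.375)]
47 tab [(4.25, 15.0, 9.625)]
48 tab [(3.25, 10.0, 6.625), (12.0, 16.0, 14.0)]
9.8 [0.58403467 0.03333986 0.08300905]
```

The pointer is at about 11.7° and the tab at about 9.8°. I back off and lift to check from a clear view.

>>> move_arm(
  increments=[
    {"translation": [0, -8, 0], "spin": 0},
    {"translation": [0, -10, -10], "spin": 0},
    {"translation": [0, 0, -40], "spin": 0},
    {"translation": [0, 0, -40], "spin": 0},
    {"translation": [0, 0, 0], "spin": 0},
  ],
)

```text
time: 10.3
eef_pos: [0.5761, 0.0281, 0.1811]
tcp_rot: [0.005, 0.586, 0.81, 0.004]
force: [0.1, 0.1, 1.1]
width: -0.0001
grasp_force: 0.0
```

```bash
python3 m2.py; python3 - <<'E'
from h import *
T,y=pose(11);print('knob centre rel',rel(W(CT)))
E
```

```text
shift [-0.97  0.05  0.95] 24 41
31 white [(8.75, 14.0, 11.375)]
33 white [(9.0, 14.0, 11.5)]
35 white []
37 white []
39 white []
43 tab [(4.25, 10.25, 7.25)]
44 tab [(5.0, 10.5, 7.75)]
45 tab [(5.25, 11.75, 8.5)]
46 tab [(5.25, 12.75, 9.0)]
47 tab [(4.75, 13.5, 9.125)]
48 tab [(4.25, 14.5, 9.375)]
10.35 [0.57433743 0.02812068 0.17840286]
knob centre rel (array([12. , 30.2, 90. ]), None)
```

>>> move_arm(
  increments=[
    {"translation": [-20, 15, -10], "spin": 0},
    {"translation": [-20, 15, -10], "spin": 0},
    {"translation": [0, 0, 0], "spin": 0},
    {"translation": [0, 0, 0], "spin": 0},
  ],
)

```text
time: 10.75
eef_pos: [0.6118, -0.0009, 0.1932]
tcp_rot: [-0.001, 0.586, 0.81, -0.0]
force: [-0.4, 1.5, -0.3]
width: 0.0001
grasp_force: 0.0
```

```bash
sed -i 's/30,50,.25/20,40,.25/; s/,.039):print/,.039,.040,.041):print/; s/\[(float(a),float(b),float((a+b)\/2)) for a,b in runs(row(r,.008)>110,8) if b-a<10\]/[(float(a),float(b)) for a,b in runs(row(r,.008)>110,4)]/' m2.py; python3 m2.py; python3 - <<'E'
from h import *
d=ctrl.grab_frame('wrist');import pickle;pickle.dump(d,open('w6.pkl','wb'))
g=cv2.cvtColor(d['pixels'],cv2.COLOR_RGB2GRAY).astype(np.float32);Q=np.arange(-8,32,1.)
print('q  ',' '.join('%3d'%q for q in Q))
for r in np.arange(62,26,-2):
    u=proj(d,[W(dialpt(CT,r/1e3,np.radians(a),.0085)) for a in Q],True).astype(np.float32)
    print(r,' ',' '.join('%3d'%v for v in cv2.remap(g,u[:,:1],u[:,1:],cv2.INTER_LINEAR)[:,0]))
E
```

```text
shift [ 1.15 -0.99 -0.59] 38 41
31 white [(-20.0, -3.0), (7.25, 12.25), (17.0, 39.75)]
33 white [(-20.0, -1.0), (7.5, 12.5), (15.5, 39.75)]
35 white [(-20.0, 1.0), (7.75, 12.25), (14.5, 39.75)]
37 white [(-20.0, 2.25), (8.0, 12.25), (13.0, 39.75)]
39 white [(-20.0, 3.75), (8.25, 39.75)]
40 white [(-20.0, 4.5), (8.75, 39.75)]
41 white [(-20.0, 5.0), (11.5, 39.75)]
43 tab [(6.0, 10.0, 8.0)]
44 tab [(6.0, 9.75, 7.875)]
45 tab [(6.25, 10.0, 8.125)]
46 tab [(6.0, 11.0, 8.5)]
47 tab [(5.25, 12.0, 8.625)]
48 tab [(4.5, 12.75, 8.625)]
10.8 [ 6.11195194e-01 -1.49160589e-04  1.92897389e-01]
q    -8  -7  -6  -5  -4  -3  -2  -1   0   1   2   3   4   5   6   7   8   9  10  11  12  13  14  15  16  17  18  19  20  21  22  23  24  25  26  27  28  29  30  31
62   204 204 203 201 202 202 201 202 202 194 146  59  32  36  39  36  39  40  40  37  36  35  48 170 207 205 204 202 201 200 199 199 198 200 203 208 209 209 205 202
60   202 203 203 204 203 205 203 178 194 168 111  43  35  40  49  73  87  90  91  78  54  36  43 140 202 198 198 197 198 200 202 206 208 208 205 204 202 200 201 203
58   194 195 194 1
[... 1921 characters left out ...]
 201 202 202 204 203 204 203 202 202 200
34   200 200 199 200 200 196 183 153 105  55  26  25  30  32  45  87 152 201 217 183 117  64  66 112 165 200 207 203 202 202 202 202 201 198 199 199 200 202 203 200
32   201 202 202 198 182 150 102  61  33  24  28  32  33  33  55 105 168 207 216 190 135  75  34  52 107 162 194 203 200 200 199 199 200 199 199 199 199 198 198 198
30   199 194 178 139  93  52  27  27  27  31  34  35  32  32  62 119 186 212 213 190 145  84  43  32  46  78 126 167 194 201 198 198 198 200 199 198 198 200 201 202
28    90  78  59  41  27  24  28  33  37  39  36  34  34  43  77 129 189 210 205 178 132  86  49  29  31  37  47  91 137 175 190 193 195 197 200 200 202 205 206 206
```

In this clear symmetric view the pointer is at about 9.8° and the tab at about 8.8°. That is ~1° apart (0.7 mm at the tip), so the knob is set. Now the lever: I triangulate its ball with the wrist picture as well.

```bash
cat > lev.py <<'E'
from h import *
import pickle
D=pickle.load(open('D.pkl','rb'))
X,e=tri([ray(D['scene'],(263.4,212)),ray(D['top'],(349.7,272.5)),ray(pickle.load(open('w2.pkl','rb')),(312,94.5),True)])
l=RS.T@(X-OS);print('ball',X.round(4),np.round(e,4),'st',l.round(4))
S=X-np.array(RS@[.013+.011+.014,0,0]);S[2]=.102
yaw=np.degrees(p[2])
E1=S.copy();print('start high',rel(np.r_[S[:2],.193],yaw),'then down')
a=np.sin(.5)*.08; print('ball travel to lock mm',(a-l[0])*1e3, 'with pivot at x from lateral: ',l[0],a)
E
python3 lev.py
```

```text
ball [ 0.4922 -0.0142  0.1451] [0.0016 0.0023 0.0008] st [-0.0312  0.1208  0.1451]
start high (array([-1.410e+01, -1.119e+02, -1.000e-01]), np.float64(-8.3)) then down
ball travel to lock mm 69.52860079985635 with pivot at x from lateral:  -0.0311745577115201 0.03835404308833624
```

>>> move_arm(
  increments=[
    {"translation": [-4, -30, 0], "spin": 0},
    {"translation": [-5, -41, 0], "spin": 0},
    {"translation": [-5, -41, 0], "spin": 0},
    {"translation": [0, 0, 0], "spin": -8.3},
    {"translation": [0, 0, 0], "spin": 0},
  ],
)

```text
time: 11.35
eef_pos: [0.5088, -0.0486, 0.1937]
tcp_rot: [-0.001, 0.525, 0.851, 0.0]
force: [0.7, 0.1, 0.6]
width: 0.0001
grasp_force: 0.0
```

>>> move_arm(
  increments=[
    {"translation": [0, 0, 30], "spin": 0},
    {"translation": [0, 0, 35], "spin": 0},
    {"translation": [0, 0, 26], "spin": 0},
    {"translation": [0, 0, 0], "spin": 0},
    {"translation": [0, 0, 0], "spin": 0},
  ],
)

```text
time: 11.85
eef_pos: [0.5107, -0.0482, 0.1028]
tcp_rot: [-0.0, 0.526, 0.85, -0.0]
force: [-0.6, -0.6, 0.5]
width: -0.0001
grasp_force: 0.0
```

```bash
cat >> lev.py <<'E'
print('start',rel(S,yaw),'contact',rel(S+RS@[.014,0,0]))
d=ctrl.grab_frame('wrist')
for q in ctrl.find_in(d,'lever_tip')[:2]: print(np.round(q['position'],1),round(q['score'],2))
print('ball predicted',proj(d,[X],True).round(1))
E
python3 lev.py
```

```text
ball [ 0.4922 -0.0142  0.1451] [0.0016 0.0023 0.0008] st [-0.0312  0.1208  0.1451]
start high (array([  0.7,  -1.3, -90.2]), np.float64(-0.1)) then down
ball travel to lock mm 69.52860079985635 with pivot at x from lateral:  -0.0311745577115201 0.03835404308833624
start (array([ 0.7, -1.3,  0.8]), np.float64(-0.1)) contact (array([14.7, -1.3,  0.8]), None)
[235.8 311.7] 0.56
ball predicted [[310.3 240.5]]
```

>>> move_arm(
  increments=[
    {"translation": [8, -1, 0], "spin": 0},
    {"translation": [12, 0, 0], "spin": 0},
    {"translation": [12, 0, 0], "spin": 0},
    {"translation": [12, 0, 0], "spin": 0},
    {"translation": [12, 0, 0], "spin": 0},
  ],
)

```text
time: 12.45
eef_pos: [0.4843, 0.0019, 0.1033]
tcp_rot: [0.0, 0.525, 0.851, 0.0]
force: [2.2, -1.7, 1.2]
width: -0.0002
grasp_force: 1.0
```

```bash
cat > ball.py <<'E'
from h import *
d=ctrl.grab_frame('wrist');s=ctrl.get_state()
for q in ctrl.find_in(d,'lever_tip')[:2]: print(np.round(q['position'],1),round(q['score'],2))
P=[];A=np.arange(0,1.21,.1)
for a in A: P.append(W(np.array([.08*np.sin(a-.5),.1208,.075+.08*np.cos(a-.5)])))
for a,u in zip(A,proj(d,P,True)):print(round(a,1),u.round(1))
print(s['time'],s['force'].round(1) if hasattr(s['force'],'round') else s['force'],(RS.T@(s['eef_pos']-OS)).round(4))
E
python3 ball.py
```

```text
[288.8 316.7] 0.7
0.0 [314.2 380.7]
0.1 [314.2 372.7]
0.2 [314.1 362.3]
0.3 [314.  349.3]
0.4 [314.  333.8]
0.5 [313.9 315.7]
0.6 [313.9 295.5]
0.7 [313.8 273.7]
0.8 [313.8 250.9]
0.9 [313.8 227.9]
1.0 [313.8 205.6]
1.1 [313.9 184.6]
1.2 [313.9 165.6]
12.5 [0.6 0.3 0.7] [-0.0106  0.1208  0.1029]
```

>>> move_arm(
  increments=[
    {"translation": [8, 0, 0], "spin": 0},
    {"translation": [8, 0, 0], "spin": 0},
    {"translation": [6, 0, 0], "spin": 0},
    {"translation": [3, 0, 0], "spin": 0},
    {"translation": [0, 0, 0], "spin": 0},
  ],
)

```text
time: 13.05
eef_pos: [0.4728, 0.0235, 0.1027]
tcp_rot: [-0.0, 0.525, 0.851, -0.0]
force: [0.2, 0.3, -0.0]
width: 0.0
grasp_force: 0.0
```

```bash
python3 ball.py
```

```text
[282.  321.5] 0.65
0.0 [315.5 420.5]
0.1 [315.4 414.9]
0.2 [315.4 407.2]
0.3 [315.4 397.2]
0.4 [315.4 384.9]
0.5 [315.4 370.1]
0.6 [315.4 353.1]
0.7 [315.4 334.2]
0.8 [315.4 313.7]
0.9 [315.4 292.3]
1.0 [315.4 270.7]
1.1 [315.4 249.6]
1.2 [315.4 229.8]
13.1 [0.2 0.5 0.2] [0.0111 0.1211 0.1028]
```

>>> move_arm(
  increments=[
    {"translation": [2, 0, 0], "spin": 0},
    {"translation": [2, 0, 0], "spin": 0},
    {"translation": [0, 0, 0], "spin": 0},
  ],
)

```text
time: 13.45
eef_pos: [0.4717, 0.0264, 0.1029]
tcp_rot: [0.0, 0.526, 0.851, -0.0]
force: [0.1, -1.9, -2.0]
width: -0.0
grasp_force: 0.9
```

>>> move_arm(
  increments=[
    {"translation": [2, 0, 0], "spin": 0},
    {"translation": [0, 0, 0], "spin": 0},
  ],
)

```text
time: 13.65
eef_pos: [0.4711, 0.0274, 0.1029]
tcp_rot: [0.001, 0.526, 0.85, -0.0]
force: [2.0, -4.6, -2.9]
width: -0.0004
grasp_force: 2.4
```

```bash
python3 ball.py | tail -6;python3 ball.py | head -1
```

```text
0.8 [314.8 323.3]
0.9 [314.7 302.3]
1.0 [314.7 281. ]
1.1 [314.7 260.1]
1.2 [314.7 240.2]
13.7 [ 1.5 -4.9 -3.1] [0.0155 0.121  0.1029]
[281.4 316.9] 0.81
```

>>> move_arm(
  increments=[
    {"translation": [2, 0, 0], "spin": 0},
    {"translation": [2, 0, 0], "spin": 0},
    {"translation": [0, 0, 0], "spin": 0},
  ],
)

```text
time: 14.15
eef_pos: [0.4711, 0.0276, 0.103]
tcp_rot: [0.003, 0.527, 0.85, -0.001]
force: [7.3, -13.1, -6.7]
width: -0.0001
grasp_force: 7.4
```

The force climbed to 15 N with no further motion, so the lever is at its hard stop. I retract and verify.

>>> move_arm(
  increments=[
    {"translation": [-10, 0, 0], "spin": 0},
    {"translation": [-30, 0, 0], "spin": 0},
    {"translation": [-20, 0, 0], "spin": 0},
    {"translation": [0, 0, -40], "spin": 0},
    {"translation": [0, 0, -45], "spin": 0},
  ],
)

```text
time: 14.65
eef_pos: [0.4938, -0.0217, 0.1871]
tcp_rot: [-0.003, 0.526, 0.85, -0.001]
force: [1.4, 0.5, -0.4]
width: 0.0
grasp_force: 0.0
```

>>> move_arm(
  increments=[
    {"translation": [0, 45, -10], "spin": 0},
    {"translation": [10, 40, 0], "spin": 4},
    {"translation": [10, 30, 0], "spin": 4},
    {"translation": [0, 0, 0], "spin": 0},
    {"translation": [0, 0, 0], "spin": 0},
  ],
)

```text
time: 15.15
eef_pos: [0.5906, 0.0473, 0.1973]
tcp_rot: [-0.001, 0.583, 0.813, -0.0]
force: [-0.6, -0.1, 0.2]
width: 0.0
grasp_force: 0.0
```

```bash
python3 ball.py; python3 m2.py; python3 - <<'E'
from h import *
print(rel(W(CT)))
d=ctrl.grab_frame('scene');D=__import__('pickle').load(open('D.pkl','rb'))['scene'];save('s3',d)
for q in ctrl.find_in(d,'lever_tip')[:2]: print('scene ball',np.round(q['position'],1),round(q['score'],2))
print(proj(d,[W(np.array([.08*np.sin(a-.5),.1208,.075+.08*np.cos(a-.5)])) for a in(.8,.9,1.)]).round(1))
for k in('holder_b','collet_nut','screwdriver','hex_key'):print(k,[np.round(q['position'],0).tolist() for q in ctrl.find_in(d,k)[:2]])
E
```

```text
[198.7 136.1] 0.8
0.0 [157.6 298.2]
0.1 [152.9 291.1]
0.2 [148.4 282.9]
0.3 [144.1 273.6]
0.4 [140.2 263.3]
0.5 [136.7 252.3]
0.6 [133.9 240.6]
0.7 [131.7 228.6]
0.8 [130.2 216.5]
0.9 [129.4 204.5]
1.0 [129.4 192.9]
1.1 [130.1 181.9]
1.2 [131.4 171.7]
15.2 [-1.3  0.4  0.1] [-0.0212  0.0063  0.1973]
shift [-1.9  -0.23  1.52] 23 41
31 white [(-20.0, -4.25), (7.75, 13.0), (17.25, 39.75)]
33 white [(-20.0, -2.25), (8.0, 13.0), (16.0, 39.75)]
35 white [(-20.0, -0.25), (8.0, 12.75), (14.75, 39.75)]
37 white [(-20.0, 1.5), (8.25, 39.75)]
39 white [(-20.0, 2.75), (9.5, 39.75)]
40 white [(-20.0, 3.25), (12.0, 39.75)]
41 white [(-20.0, 4.0), (11.75, 39.75)]
43 tab [(5.0, 10.5, 7.75)]
44 tab [(5.5, 10.5, 8.0)]
45 tab [(5.5, 11.25, 8.375)]
46 tab [(5.25, 12.25, 8.75)]
47 tab [(4.25, 13.25, 8.75)]
48 tab [(3.5, 14.0, 8.75)]
15.3 [0.59017002 0.04498612 0.19771555]
(array([  0.9,   9.9, 109.3]), None)
scene ball [198.2 269.7] 0.74
[[267.2 192.5]
 [267.9 191.3]
 [268.5 190.5]]
holder_b [[336.0, 302.0], [194.0, 400.0]]
collet_nut [[273.0, 391.0], [233.0, 326.0]]
screwdriver [[314.0, 385.0], [233.0, 325.0]]
hex_key [[192.0, 282.0], [233.0, 325.0]]
```

```bash
python3 -c "
from bench import ctrl
print(ctrl.close_job())"
```

```text
the job is handed in; nothing more can be done
None
```

The knob pointer is set about 1–2° past the index tab. The lock lever was then pushed to its hard stop. The gripper is clear of everything, the loose items I re-checked hadn't moved, and the job is handed in; no verdict came back.

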